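Find the sound brake pad on the slip ramp

ROBOT

A 6-joint arm with a two-finger parallel gripper is mounted at the origin on a cart in front of the work surface, level with it; the furniture and walls round the work are solid. World frame = base frame: x ahead of the robot, y to its left, z up, the work surface at z = 0. Lengths are in m, angles in rad, forces in N, time in s.
With the tool pointing down it reaches from about 0.35 to 0.775 m from the base axis. Payload 5.5 kg.
Tool frame: the origin (TCP) lies at the very end of the fingers, on their centre line; the grasp point (between the pads) lies env.hold_point_z behind it (env.hold_point_z is the distance from the TCP to the grasp point, in m); z points along the fingers, y is the line along which they close (so a half turn about z gives the same grasp; the last joint's range is limited). The gripper opens to 85 mm and grips with 20 to 120 N. Pads are 22 mm wide; open, the fingers measure 114 mm over their backs; the gripper's body (76 mm by 85 mm) begins 54 mm behind the grasp point. The pads swing forward as they close: fully open they stand 13 mm farther back than shut.
Start: joints at [1.065, 0.313, 0.046, 1.304, 0, 1.431], TCP at [0.206, 0.537, 0.231] pointing down, gripper open.
Joint ranges: [-2.76, 2.76], [-0.86, 1.69], [-1.03, 1.26], [-2.2, 2.34], [-1.47, 1.5], [-3.14, 3.14]. Speed limits (rad/s): [2.57, 2.57, 3.14, 3.14, 3.14, 3.14].

INTERFACE

Orientations are given as a unit quaternion [w, x, y, z].
In Python, from workcell import env gives the robot as it stands.
- The arm moves only by the tool carry_out, never from a script. Its argument "steps" is a list of rows, each a list of 3 entries, a list of its own where there are three numbers: the turn, a rotation vector about the tool's x, y, z in degrees, then the shift along the tool's x, y, z in cm, then the closure in counts, from 0 (fully open) to 255 (shut). A call has exactly 8 rows; each row is the pose to reach, as a shift and turn from the pose commanded when the call began, along the tool's axes at that moment; what a row does not reach only later rows make up. A row lasts 1/8 s, in which the tool goes at most 62.5 mm and 10.7 degrees, less where a joint would pass 70% of its speed; a pose out of reach is approached as far as the arm can. A call with a gripper value outside its range is refused whole. The fingers move at their own pace and stop on an object; "force" is the grip in N (left out, the last holds). Time passes only in rows, so rows that repeat a pose let the fingers close, or fill a call up. It gives the time, the measured TCP pose, the force, the opening and the grip force at its end, in the units of the state.
- env.get_state(): the state, without advancing time (a new reading comes with each control period).
- env.read_camera(name): name is "side" or "top"; returns (picture, depth): 480x640x3 uint8, red, green, blue; 480x640 float32, m along the optical axis (not along the pixel's ray), 0 where there is no reading.
- env.get_calibration(name): a dict with "fx", "fy", "cx", "cy" (pixels), "origin" and "orientation" of the camera in the world. Camera axes: x right, y up, looking along -z (the intrinsics and any distortion apply to the point x, -y, -z); pixel columns grow to the right and rows downward; lengths in m; the calibration is good to about 2 mm. A picture is of the moment at which its call begins. get_calibration takes no time and is no camera call.
- env.hand_in(): hands the job in; it is judged then, once.
The state is a dict: "clock": time; "joint_pos": joint angles; "qvel": joint speeds; "tau": joint torques, N m; "tcp_pos": TCP position; "orientation": TCP orientation; "wrist_force": force on the tool from outside, world axes, zero at the start; "ft_torque": the same for the moment, N m; "finger_gap": finger opening in m; "grip_force": force on a finger pad.
Only numpy, scipy, OpenCV 4.12 (cv2) and the standard library are available. Lean on these libraries where they do the work, as an engineer would, in place of code of your own. Each camera call takes 0.05 s, during which the arm holds its last target. There are 200 camera calls.

TASK

Two brake pads lie on the slip-test ramp behind its gate. Push the black release knob beside the ramp all the way down so that the gate drops, and see which pad slides and which one holds. Then lay the pad that held flat in the low metal tray, and leave the pad that slid alone where it stops at the foot of the ramp.

Things in the scene. Friction and masses are not known exactly. Their poses are not given: they have to be found in the camera images.
- release (a point): Centre of the top of the black round release knob (38 mm across) on a rod at the left side of the ramp, level with the gate, 143 mm above the bench. Pushed straight down 25 mm (about 3 N) to its stop it sinks the gate into the ramp, and it stays down by itself. y points across the ramp to its left, z up.
- ramp: Slip-test ramp fixed to the bench: smooth steel slope 340 x 270 mm, rising 22 degrees away from the robot to 0.15 m; 20 mm stop lip at its foot. Gate: dark bar across it, 18 mm high, 165 mm up the slope. With the gate down a pad that slides stops at the lip within 1.5 s, 65 mm lower; one that holds stays put. Origin: centre of its base on the bench, x uphill, z up.
- pad_a: One of two brake pads of the same look: dark steel backing plate 92 x 44 mm, 112 mm long over the end ears, grey lining under it; straight long sides 44 mm apart, 18 mm thick, 0.25 kg. Origin: centre of the lining face; x along its length, y across, z out of the backing. Starts lining down on the ramp just above the gate, x up the slope. Not known beforehand whether it slides or holds.
- pad_b: One of two brake pads of the same look: dark steel backing plate 92 x 44 mm, 112 mm long over the end ears, grey lining under it; straight long sides 44 mm apart, 18 mm thick, 0.25 kg. Origin: centre of the lining face; x along its length, y across, z out of the backing. Starts lining down on the ramp just above the gate, x up the slope. Not known beforehand whether it slides or holds.
- tray: Low open tray of pale bare metal, fixed to the bench to the right of the ramp: 200 x 180 mm outside (x by y), walls 3 mm thick and 20 mm high, floor 3 mm thick. Origin at the centre of its underside, x along its 200 mm side, z up.
Mind the look-alikes: they are no part of the job. What is shaped like the pad_b but pink or turquoise is not meant.

How it is judged:
By the outcome, as a careful person would: the job done as asked, in the order asked, and still so for the second after the job is handed in, with the robot touching nothing.
It also fails if it takes over 43 s, if anything falls off the work surface, if the arm or the gripper's body presses on something with over 40 N, if the wrist force passes 120 N, or if a joint passes its speed limit or range.

## Working session

There is one attempt and no reset: what is moved stays moved. The work goes in short steps, Python scripts to look and compute and a tool call to move; the robot and the scene stay as the last step left them, time stands still between calls to the robot, and variables do not carry over. Pictures are saved under pics/ and viewed, at most 10 in all, crops included, and the job is handed in when it is done.

Besides the shell and the picture viewer there is one more tool, called as a command line: name --argument value ..., lists and objects as JSON in quotes. carry_out: Moves the arm, as the interface text tells. Its arguments: {"type":"object","properties":{"steps":{"type":"array","items":{"type":"array"}},"force":{"type":"number"}},"required":["steps"]}

```bash
mkdir -p pics; cat > h.py <<'E'
import numpy as np, cv2
from scipy.spatial.transform import Rotation as R
from workcell import env
def rot(q): return R.from_quat([q[1],q[2],q[3],q[0]]).as_matrix()
def cloud(name):
    im,d=env.read_camera(name); c=env.get_calibration(name)
    v,u=np.mgrid[0:480,0:640]
    p=np.stack([(u-c['cx'])/c['fx']*d,-(v-c['cy'])/c['fy']*d,-d],-1)
    P=p@rot(c['orientation']).T+np.array(c['origin']); P[d==0]=np.nan
    return im,P
def save(im,n): cv2.imwrite('pics/'+n+'.png',im[...,::-1])
def world2tool(dv):
    return rot(env.get_state()['orientation']).T@np.array(dv)
E
python3 - <<'E'
from h import *
for n in('top','side'):
    im,P=cloud(n); save(im,n+'0'); np.savez(n+'0.npz',im=im,P=P); c=env.get_calibration(n);print(c)
s=env.get_state(); print(s, env.hold_point_z); print(rot(s['orientation']).round(3))
E
```

```text
{'fx': 526.016027550857, 'fy': 526.016027550857, 'cx': 318.6530964112962, 'cy': 233.27142105392133, 'origin': array([0.46343712, 0.0243967 , 1.17211305]), 'orientation': array([-0.69873059, -0.03587329,  0.04396394,  0.71313101])}
{'fx': 509.52704921644613, 'fy': 509.52704921644613, 'cx': 318.6429948693298, 'cy': 239.36771204425227, 'origin': array([ 0.51743509, -1.12916681,  0.63165319]), 'orientation': array([ 0.84503367,  0.53435284, -0.00348289, -0.01931359])}
{'clock': 0.1, 'joint_pos': array([ 1.06538670e+00,  3.13946490e-01,  4.50880164e-02,  1.30358936e+00,
       -3.85425690e-07,  1.43117287e+00]), 'qvel': array([-0.00151957, -0.00136274,  0.00270476,  0.0007102 , -0.00071563,
        0.00104237]), 'tau': array([ 3.28354879e-03, -4.81725526e+01,  2.99244779e+01,  1.26410695e-02,
       -8.34464640e-05, -1.76308397e-06]), 'tcp_pos': array([0.2054684 , 0.53655131, 0.23048411]), 'orientation': array([-2.61542588e-04,  1.81875101e-01,  9.83321293e-01, -7.83236994e-04]), 'wrist_force': array([-0.5997126 , -0.38774228, -0.19590298]), 'ft_torque': array([0.03514925, 0.01248752, 0.02776974]), 'grip_force': 0.0, 'finger_gap': 0.08540447705618089} 0.0187
[[-0.934  0.358 -0.001]
 [ 0.358  0.934 -0.001]
 [ 0.    -0.002 -1.   ]]
```

View pics/top0.png

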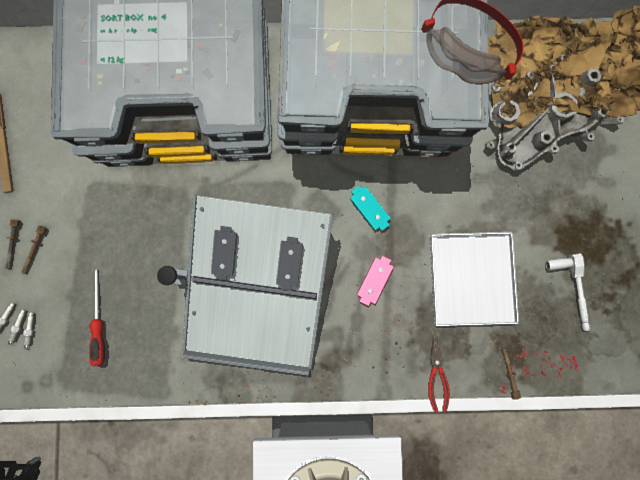

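View pics/side0.png

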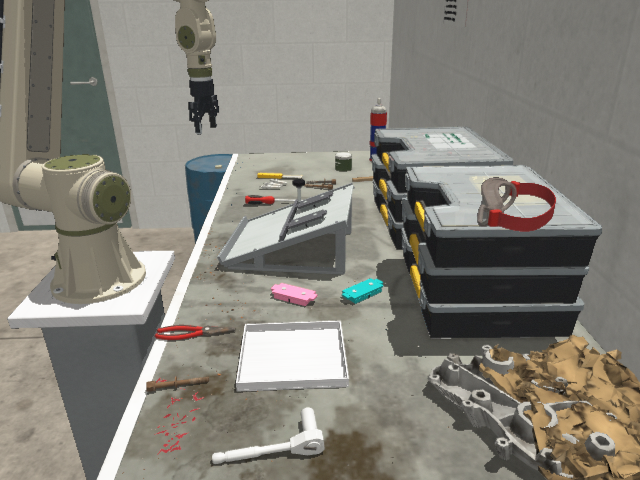

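The top view shows the knob at (168,275), two dark pads at about (224,253) and (290,263), the gate between (193,280) and (315,296), and the tray centred at about (475,279). The side view agrees with this. Both decoys lie between the ramp and the tray.

```bash
cat >> h.py <<'E'
def pads(im,P):
    g=im.max(-1).astype(int); sat=g-im.min(-1)
    m=((g<95)&(sat<25)).astype(np.uint8); m[:, :186]=0; m[:,335:]=0; m[:200]=0; m[380:]=0
    m=cv2.morphologyEx(m,cv2.MORPH_OPEN,np.ones((11,11)))
    n,l,st,ce=cv2.connectedComponentsWithStats(m)
    for i in range(1,n):
        if st[i,4]<400: continue
        q=P[l==i]; q=q[np.isfinite(q[:,2])]; c=np.median(q,0)
        cn=cv2.findContours((l==i).astype(np.uint8),0,1)[0][0]
        print('blob',ce[i].round(1),st[i],'mean',q.mean(0).round(4),'rect',cv2.minAreaRect(cn),'slopefit',np.linalg.lstsq(np.c_[q[:,:2],np.ones(len(q))],q[:,2],rcond=None)[0].round(4))
        e=np.linalg.svd(q-q.mean(0),full_matrices=False)[2][0]; print('  axis',(e*np.sign(e[0])).round(3))
E
python3 - <<'E'
from h import *
z=np.load('top0.npz'); im,P=z['im'],z['P']
pads(im,P)
w=P[255:300,150:190].reshape(-1,3); k=w[(w[:,2]>.135)&(w[:,2]<.15)]
print('knob',np.median(k,0),(k.min(0)+k.max(0))/2,np.ptp(k,axis=0),len(k))
# ramp plane
m=np.zeros((480,640),bool); m[305:345,205:300]=1; q=P[m]; 
a=np.linalg.lstsq(np.c_[q[:,:2],np.ones(len(q))],q[:,2],rcond=None)[0]; print('ramp z=',a,'yaw',np.degrees(np.arctan2(a[1],a[0])),'slope',np.degrees(np.arctan(np.hypot(*a[:2]))))
# tray
t=(im.min(-1)>200).astype(np.uint8); t[:, :410]=0;t[:,535:]=0;t[:215]=0;t[340:]=0
cn=max(cv2.findContours(t,0,1)[0],key=cv2.contourArea); r=cv2.minAreaRect(cn);print(r)
for u,v in cv2.boxPoints(r).astype(int): print((u,v),P[v,u].round(3))
print('floor',P[270:290,465:485].reshape(-1,3).mean(0))
E
```

```text
knob [0.50403022 0.30937927 0.14275973] [0.50348664 0.31006545 0.14181348] [0.03710517 0.03717106 0.01195271] 305
 ** On entry to DLASCL parameter number  4 had an illegal value
 ** On entry to DLASCL parameter number  4 had an illegal valueTraceback (most recent call last):
  File "<stdin>", line 8, in <module>
    x, resids, rank, s = _umath_linalg.lstsq(a, b, rcond,
                         ~~~~~~~~~~~~~~~~~~~^^^^^^^^^^^^^
                                             signature=signature)
                                             ^^^^^^^^^^^^^^^^^^^^
    raise LinAlgError("SVD did not converge in Linear Least Squares")
numpy.linalg.LinAlgError: SVD did not converge in Linear Least Squares
```

```bash
sed -i 's/(11,11)/(7,7)/; s/(g<95)/(g<100)/' h.py
python3 - <<'E'
from h import *
z=np.load('top0.npz'); im,P=z['im'],z['P']
print(im[245:260:5,215:235:4].tolist(), im[265,286:300:4].tolist())
pads(im,P)
m=np.zeros((480,640),bool); m[305:345,205:300]=1; m&=np.isfinite(P[...,2]); q=P[m]; print(len(q))
if len(q)>50:
  a=np.linalg.lstsq(np.c_[q[:,:2],np.ones(len(q))],q[:,2],rcond=None)[0]; print('ramp z=',a,'yaw',np.degrees(np.arctan2(a[1],a[0])),'slope',np.degrees(np.arctan(np.hypot(*a[:2]))))
t=(im.min(-1)>200).astype(np.uint8); t[:, :410]=0;t[:,535:]=0;t[:215]=0;t[340:]=0
cn=max(cv2.findContours(t,0,1)[0],key=cv2.contourArea); r=cv2.minAreaRect(cn);print(r)
c=env.get_calibration('top'); M=rot(c['orientation'])
for u,v in cv2.boxPoints(r):
    d=M@np.array([(u-c['cx'])/c['fx'],-(v-c['cy'])/c['fy'],-1]); print((u,v),(c['origin']+d*(0.02-c['origin'][2])/d[2]).round(3))
E
```

```text
[[[90, 92, 96], [89, 92, 95], [92, 93, 95], [89, 91, 95], [91, 94, 97]], [[91, 94, 96], [87, 92, 95], [90, 94, 98], [93, 94, 97], [90, 92, 97]], [[91, 94, 98], [94, 96, 99], [90, 93, 95], [91, 94, 97], [91, 94, 98]]] [[96, 99, 101], [92, 95, 100], [94, 95, 98], [90, 93, 97]]
blob [327.8 277.8] [320 247  15  63 528] mean [ 0.4966 -0.0087  0.0027] rect ((328.3999938964844, 278.1999816894531), (9.616652488708496, 63.356773376464844), 8.13010311126709) slopefit [ 0.1887  1.0038 -0.0823]
  axis [ 0.985 -0.171  0.018]
3794
ramp z= [ 0.40087647 -0.06226152 -0.1003619 ] yaw -8.828271592665978 slope 22.081542806612035
((473.5538330078125, 279.0234680175781), (92.2933120727539, 80.15223693847656), 86.98721313476562)
(np.float32(431.1077), np.float32(235.04695)) [ 0.585 -0.238  0.02 ]
(np.float32(511.14917), np.float32(230.83424)) [ 0.591 -0.416  0.02 ]
(np.float32(516.0), np.float32(323.0)) [ 0.39  -0.414  0.02 ]
(np.float32(435.9585), np.float32(327.2127)) [ 0.384 -0.24   0.02 ]
```

carry_out --steps '[[[0,0,-3],[-5,-1.5,1],255],[[0,0,-6],[-11,-3.2,2],255],[[0,0,-9],[-17,-5,3],255],[[0,0,-12],[-23,-6.7,4],255],[[0,0,-12],[-29,-8.5,5.5],255],[[0,0,-12],[-34,-10,6.5],255],[[0,0,-12],[-36,-10.5,6.5],255],[[0,0,-12],[-36,-10.5,6.5],255]]' --force 40

```text
clock: 1.1
tcp_pos: [0.5049, 0.3094, 0.1659]
orientation: [-0.0, 0.079, 0.997, -0.0]
wrist_force: [-0.2, 0.4, 0.3]
finger_gap: 0.0005
grip_force: 0.0
```

```bash
python3 - <<'E'
from h import *
s=env.get_state(); print(s['clock'],s['tcp_pos'],s['wrist_force'],s['finger_gap'],s['joint_pos'].round(2)); print(rot(s['orientation']).round(3)); print('to knob top (cm)',100*world2tool(np.array([.504,.3098,.143])-s['tcp_pos']))
E
```

```text
1.1 [0.50494225 0.30941185 0.16589639] [-0.15749269  0.42335587  0.31639938] 0.0004942212470095739 [ 0.41  0.37 -0.03  1.17  0.    0.57]
[[-0.987  0.158 -0.001]
 [ 0.158  0.987  0.   ]
 [ 0.001 -0.    -1.   ]]
to knob top (cm) [0.0970662  0.02370805 2.28972705]
```

carry_out --steps '[[[0,0,0],[0.1,0,1.5],255],[[0,0,0],[0.1,0,2.5],255],[[0,0,0],[0.1,0,3.2],255],[[0,0,0],[0.1,0,3.8],255],[[0,0,0],[0.1,0,4.3],255],[[0,0,0],[0.1,0,4.7],255],[[0,0,0],[0.1,0,4.85],255],[[0,0,0],[0.1,0,4.9],255]]'

```text
clock: 2.1
tcp_pos: [0.5035, 0.3103, 0.1178]
orientation: [0.0, 0.078, 0.997, 0.0]
wrist_force: [-1.3, -0.0, 5.5]
finger_gap: 0.0002
grip_force: 3.1
```

carry_out --steps '[[[0,0,0],[0,0,0.1],255],[[0,0,0],[0,0,0.2],255],[[0,0,0],[0,0,0.2],255],[[0,0,0],[0,0,0.2],255],[[0,0,0],[0,0,0.2],255],[[0,0,0],[0,0,0.2],255],[[0,0,0],[0,0,0.2],255],[[0,0,0],[0,0,0.2],255]]'

```text
clock: 3.1
tcp_pos: [0.5038, 0.3105, 0.1175]
orientation: [0.001, 0.078, 0.997, 0.001]
wrist_force: [-3.1, -1.3, 13.5]
finger_gap: -0.0002
grip_force: 6.7
```

```bash
python3 - <<'E'
from h import *
s=env.get_state(); print(s['tcp_pos'],s['wrist_force'])
im,P=cloud('top'); save(im,'top1'); np.savez('top1.npz',im=im,P=P)
E
```

```text
[0.50381372 0.31047869 0.11754192] [-3.07210875 -1.33763246 13.45514179]
```

View pics/top1.png

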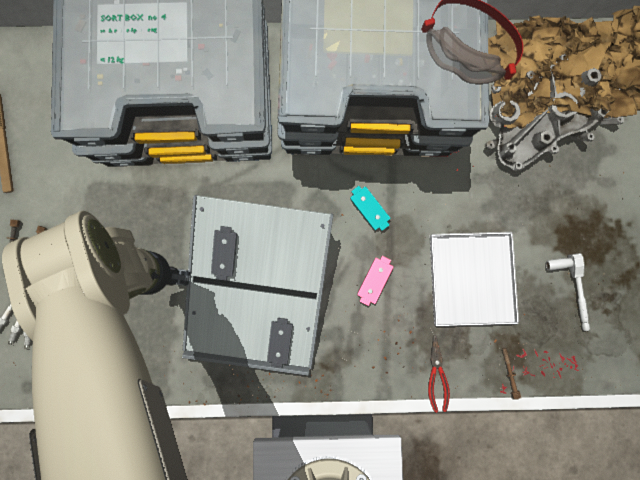

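The gate is down. The right pad slid to the lip at (281,343), and the left one held at (224,253).

```bash
python3 - <<'E'
from h import *
z=np.load('top1.npz'); im,P=z['im'],z['P']
a=np.array([.40087647,-.06226152,-.1003619]); n=np.array([-a[0],-a[1],1]); k=np.linalg.norm(n); n/=k
h=(P[...,2]-P[...,0]*a[0]-P[...,1]*a[1]-a[2])/k
w=np.zeros(h.shape,bool); w[215:288,203:250]=1
print('pad h pct',np.nanpercentile(h[w],[5,25,50,75,90]))
m=(w&(h>.009)).astype(np.uint8); m=cv2.morphologyEx(m,cv2.MORPH_OPEN,np.ones((3,3)))
q=P[m>0]; ex=np.array([np.cos(np.radians(-8.83)),np.sin(np.radians(-8.83)),0]); ex-=n*(ex@n); ex/=np.linalg.norm(ex); ey=np.cross(n,ex)
Q=np.c_[q@ex,q@ey]; r=cv2.minAreaRect(Q.astype(np.float32)); print(r, np.median(h[m>0]))
c=ex*r[0][0]+ey*r[0][1]; c=c+n*(np.median(q@n)-c@n); print('pad top centre',c,'surface',c-n*np.median(h[m>0]),'n',n,'ex',ex,'ey',ey)
# desired tool: z=-n, y=+ey
s=env.get_state(); T=rot(s['orientation'])
th=0
D=np.c_[np.cross(ey,-n),ey,-n]; print('rotvec tool deg',np.degrees(R.from_matrix(T.T@D).as_rotvec()))
b=c-n*np.median(h[m>0])
for hh in(.10,.003): print(hh,'goal',b+n*hh,'shift cm',100*T.T@(b+n*hh-s['tcp_pos']))
E
```

```text
pad h pct [-0.00284717 -0.00078064  0.00111759  0.01616786  0.01848992]
((0.5172691941261292, 0.28395354747772217), (0.04475543275475502, 0.11268309503793716), 89.6841049194336) 0.017559592915016232
pad top centre [0.54525802 0.20265498 0.12455115] surface [0.55178092 0.20164189 0.10827956] n [-0.37147209  0.05769462  0.92664978] ex [ 0.91566655 -0.1422483   0.37592577] ey [1.53503250e-01 9.88148143e-01 1.22358227e-05]
rotvec tool deg [  0.05077949 -21.96399252  -0.14500089]
0.1 goal [0.51463371 0.20741135 0.20094454] shift cm [ -2.68968338 -10.00398787  -8.34737078]
0.003 goal [0.5506665  0.20181497 0.11105951] shift cm [ -6.3177209  -10.0077278    0.64859108]
```

carry_out --steps '[[[0,0,0],[0,0,-4.5],255],[[0,0,0],[0,-1,-8.5],255],[[0,-7,0],[-0.7,-4,-8.5],0],[[0,-15,0],[-1.7,-7.5,-8.5],0],[[0,-22,0],[-2.7,-10,-8.4],0],[[0,-22,0],[-2.7,-10,-8.4],0],[[0,-22,0],[-2.7,-10,-8.4],0],[[0,-22,0],[-2.7,-10,-8.4],0]]'

```text
clock: 4.15
tcp_pos: [0.5164, 0.2084, 0.2006]
orientation: [0.191, 0.077, 0.979, -0.014]
wrist_force: [0.2, -0.1, -0.3]
finger_gap: 0.0853
grip_force: 0.0
```

```bash
python3 - <<'E'
from h import *
s=env.get_state(); T=rot(s['orientation']); n=np.array([-.37147,.0577,.92665]); b=np.array([.55178,.20164,.10828])
print(s['tcp_pos'],s['wrist_force'],s['finger_gap'],s['joint_pos'].round(2),'z vs -n',T[:,2],T[:,1]); 
for h in(.03,.003): print(100*T.T@(b+n*h-s['tcp_pos']))
E
```

```text
[0.51642075 0.20838034 0.20055029] [ 0.17976357 -0.05736259 -0.28244281] 0.08528992231076131 [ 0.33  0.04 -0.44  0.75 -0.18  0.46] z vs -n [ 0.37126748 -0.05723125 -0.92676051] [0.15543044 0.98784603 0.00126312]
[ 0.13274223 -0.12661148  6.90259753]
[ 0.13194669 -0.12777635  9.60259645]
```

carry_out --steps '[[[0,0,0],[0.1,-0.1,4],0],[[0,0,0],[0.1,-0.1,7.5],0],[[0,0,0],[0.1,-0.1,9.2],0],[[0,0,0],[0.1,-0.1,9.8],0],[[0,0,0],[0.1,-0.1,9.8],0],[[0,0,0],[0.1,-0.1,9.8],180],[[0,0,0],[0.1,-0.1,9.8],180],[[0,0,0],[0.1,-0.1,9.8],180]]' --force 60

```text
clock: 5.15
tcp_pos: [0.55, 0.2011, 0.1094]
orientation: [0.191, 0.077, 0.978, -0.014]
wrist_force: [-2.8, -0.8, 4.6]
finger_gap: 0.043
grip_force: 62.2
```

carry_out --steps '[[[0,0,0],[0,0,0],180],[[0,0,0],[0,0,0],180],[[0,0,0],[0,0,-1],180],[[0,0,0],[0,0,-2],180],[[0,0,0],[0,0,-4],180],[[0,0,0],[0,0,-7],180],[[0,0,0],[0,0,-10],180],[[0,0,0],[0,0,-10],180]]'

```text
clock: 6.15
tcp_pos: [0.5136, 0.2074, 0.2037]
orientation: [0.192, 0.076, 0.978, -0.014]
wrist_force: [0.4, 0.5, -1.9]
finger_gap: 0.0426
grip_force: 61.4
```

```bash
python3 - <<'E'
from h import *
s=env.get_state(); print(s['clock'],s['tcp_pos'],s['wrist_force'],s['finger_gap'],s['grip_force'],s['joint_pos'].round(2))
im,P=cloud('side'); save(cv2.resize(im[100:300,160:400],None,fx=2.5,fy=2.5),'side1'); im,P=cloud('top'); save(im,'top2')
T=rot(s['orientation']); D=np.c_[[-1,0,0],[0,1,0],[0,0,-1]]
print('rv to level yaw0',np.degrees(R.from_matrix(T.T@D).as_rotvec()))
p=s['tcp_pos']
for g in([.488,-.327,.20],[.488,-.327,.03]): print(100*T.T@(np.array(g)-p))
E
```

```text
6.15 [0.51355478 0.2073845  0.20370939] [ 0.36169747  0.49011662 -1.89233384] 0.04256944581397928 61.444184482097626 [ 0.33  0.03 -0.45  0.75 -0.18  0.46]
rv to level yaw0 [-1.59064865 22.21994896 -8.82996587]
[ -5.23733713 -53.18968582   2.400749  ]
[  1.20076781 -53.23202201  18.13443936]
```

View pics/side1.png

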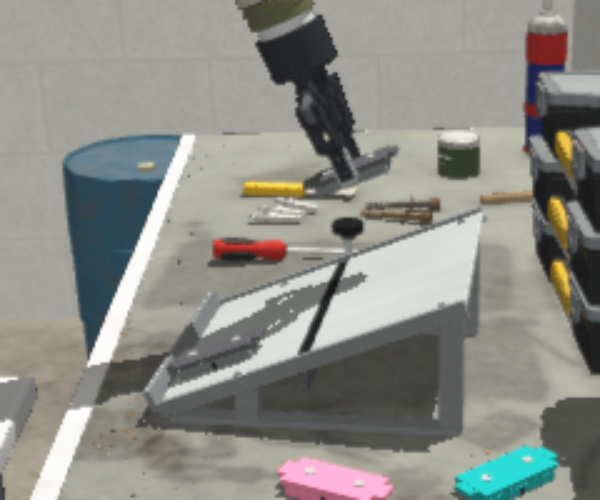

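The pad is lifted and hangs parallel to the slope. The slid pad is still at the lip. Next I swing over to the tray.

carry_out --steps '[[[0,0,0],[-0.5,-5,0],180],[[-0.3,4,-2],[-1,-11,0.3],180],[[-0.6,8,-3],[-1.6,-17,0.6],180],[[-0.9,12,-5],[-2.2,-23,0.9],180],[[-1.1,16,-6],[-2.8,-29,1.2],180],[[-1.4,19,-7.5],[-3.4,-35,1.5],180],[[-1.6,22.2,-8.8],[-4,-41,1.8],180],[[-1.6,22.2,-8.8],[-4.6,-47,2.1],180]]'

```text
clock: 7.25
tcp_pos: [0.4893, -0.268, 0.196]
orientation: [-0.003, 0.001, 1.0, 0.0]
wrist_force: [1.8, -0.1, -3.2]
finger_gap: 0.0425
grip_force: 61.8
```

```bash
cat > g.py <<'E'
from h import *
s=env.get_state(); print(s['clock'],s['tcp_pos'],s['wrist_force'],s['finger_gap'],s['joint_pos'].round(2))
T=rot(s['orientation']); D=np.c_[[-1,0,0],[0,1,0],[0,0,-1]]
print('rv to level yaw0',np.degrees(R.from_matrix(T.T@D).as_rotvec()))
for g in([.488,-.327,.10],[.488,-.327,.03],[.488,-.327,.005]): print(100*T.T@(np.array(g)-s['tcp_pos']))
E
python3 g.py
```

```text
7.25 [ 0.48929253 -0.2679822   0.19598176] [ 1.81847384 -0.06232927 -3.18013233] 0.042544884155313066 [-0.64  0.3  -0.06  1.22 -0.   -0.64]
rv to level yaw0 [ 0.01874305 -0.39685235 -0.07839459]
[ 0.05469924 -5.90504525  9.59688162]
[ 6.21341441e-03 -5.90730196e+00  1.65967133e+01]
[-1.11029513e-02 -5.90810793e+00  1.90966532e+01]
```

carry_out --steps '[[[0,-0.4,0],[0,-3,2],180],[[0,-0.4,0],[0,-5.9,5],180],[[0,-0.4,0],[0,-5.9,9.6],180],[[0,-0.4,0],[0,-5.9,13],180],[[0,-0.4,0],[0,-5.9,15.5],180],[[0,-0.4,0],[0,-5.9,16.6],180],[[0,-0.4,0],[0,-5.9,16.6],180],[[0,-0.4,0],[0,-5.9,16.6],180]]'

```text
clock: 8.25
tcp_pos: [0.4892, -0.3254, 0.0334]
orientation: [0.002, 0.001, 1.0, -0.001]
wrist_force: [-0.6, -0.4, -2.3]
finger_gap: 0.0425
grip_force: 61.8
```

```bash
python3 g.py; python3 -c "
from h import *
im,P=cloud('side'); save(cv2.resize(im[200:400,180:400],None,fx=2.5,fy=2.5),'side2')"
```

```text
8.25 [ 0.48920624 -0.32538728  0.03344222] [-0.59440035 -0.4248105  -2.26138226] 0.04248523294589034 [-0.72  0.46 -0.24  0.86  0.   -0.72]
rv to level yaw0 [-0.14823817  0.21924686 -0.07044891]
[ 0.09494643 -0.17862425 -6.65575039]
[ 0.12174352 -0.16053008  0.34417493]
[ 0.1313139  -0.15406788  2.84414826]
```

View pics/side2.png

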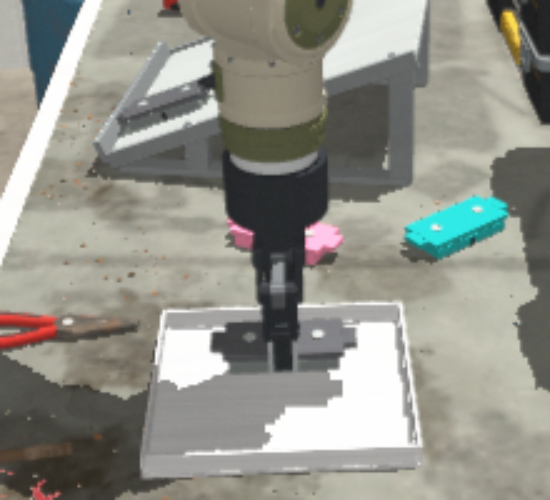

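The pad is level above the tray and well inside the walls. I lower it slowly.

carry_out --steps '[[[0,0,0],[0.1,0,0.8],180],[[0,0,0],[0.1,0,1.6],180],[[0,0,0],[0.1,0,2.1],180],[[0,0,0],[0.1,0,2.4],180],[[0,0,0],[0.1,0,2.6],180],[[0,0,0],[0.1,0,2.7],180],[[0,0,0],[0.1,0,2.8],180],[[0,0,0],[0.1,0,2.8],180]]'

```text
clock: 9.3
tcp_pos: [0.4877, -0.3249, 0.0049]
orientation: [0.001, 0.001, 1.0, -0.001]
wrist_force: [-0.3, 0.2, -1.4]
finger_gap: 0.0425
grip_force: 62.0
```

carry_out --steps '[[[0,0,0],[0,0,0.05],180],[[0,0,0],[0,0,0.1],180],[[0,0,0],[0,0,0.1],180],[[0,0,0],[0,0,0.1],180],[[0,0,0],[0,0,0.1],180],[[0,0,0],[0,0,0.1],180],[[0,0,0],[0,0,0.1],180],[[0,0,0],[0,0,0.1],180]]'

```text
clock: 10.3
tcp_pos: [0.4878, -0.3249, 0.0048]
orientation: [0.002, 0.001, 1.0, -0.001]
wrist_force: [-2.6, 2.3, 8.2]
finger_gap: 0.0426
grip_force: 63.1
```

It's touching the floor (8 N). I release and go up.

carry_out --steps '[[[0,0,0],[0,0,-0.1],90],[[0,0,0],[0,0,-0.1],60],[[0,0,0],[0,0,-0.1],30],[[0,0,0],[0,0,-0.1],30],[[0,0,0],[0,0,-2],30],[[0,0,0],[0,0,-6],30],[[0,0,0],[0,0,-12],30],[[0,0,0],[0,0,-18],30]]'

```text
clock: 11.3
tcp_pos: [0.4868, -0.3243, 0.185]
orientation: [0.001, 0.001, 1.0, -0.0]
wrist_force: [0.9, -0.4, -0.4]
finger_gap: 0.0749
grip_force: 0.0
```

carry_out --steps '[[[0,0,0],[3,0,-2],30],[[0,0,0],[8,0,-3],30],[[0,0,0],[12,0,-3],30],[[0,0,0],[12,0,-3],30],[[0,0,0],[12,0,-3],30],[[0,0,0],[12,0,-3],30],[[0,0,0],[12,0,-3],30],[[0,0,0],[12,0,-3],30]]'

```text
clock: 12.3
tcp_pos: [0.3675, -0.3243, 0.213]
orientation: [0.001, 0.0, 1.0, -0.001]
wrist_force: [0.5, -0.6, 0.3]
finger_gap: 0.0756
grip_force: 0.0
```

```bash
python3 -c "
from h import *
im,P=cloud('side'); save(cv2.resize(im[150:400,140:440],None,fx=2,fy=2),'side3')
im,P=cloud('top'); save(im,'top3'); s=env.get_state(); print(s['tcp_pos'],s['wrist_force'],abs(s['qvel']).max())"
```

```text
[ 0.36732141 -0.32426287  0.21310521] [ 0.19260332  0.21571939 -0.26726445] 0.00540793169001395
```

View pics/side3.png

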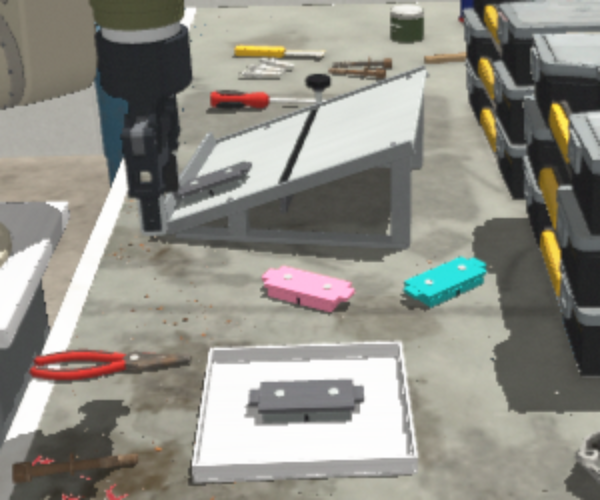

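View pics/top3.png

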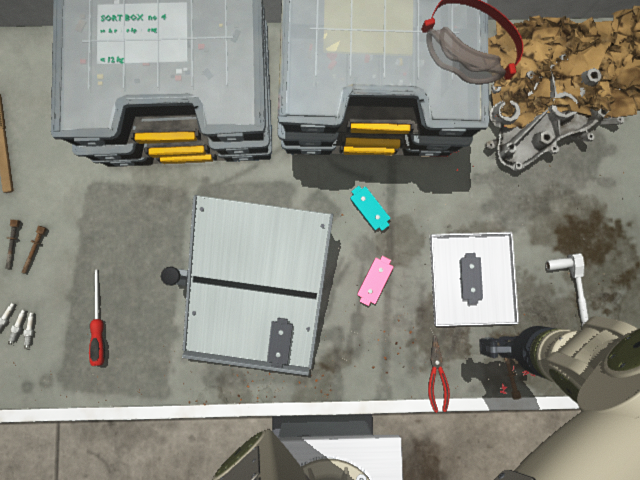

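The pad that held lies flat in the tray at (471,279), and the slid pad is untouched at the lip at (281,343). The gripper touches nothing.

```bash
python3 -c "
from workcell import env
print(env.hand_in())"
```

```text
the job is handed in; nothing more can be done
None
```

The gate was released and the right pad slid to the foot of the ramp, where I left it; the left pad held and now lies flat in the tray, and the job was handed in after about 12.4 s of the 43 s allowed.

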